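# Make up the extraction kit and the titration kit

## Robot

A 6-joint arm with a two-finger parallel gripper is mounted at the origin on a cart in front of the work surface, level with it; the furniture and walls round the work are solid. World frame = base frame: x ahead of the robot, y to its left, z up, the work surface at z = 0. Lengths are in m, angles in rad, forces in N, time in s.
With the tool pointing down it reaches from about 0.225 to 0.875 m from the base axis. Payload 3.4 kg.
Tool frame: the origin (TCP) lies at the very end of the fingers, on their centre line; the grasp point (between the pads) lies 19 mm behind it; z points along the fingers, y is the line along which they close (so a half turn about z gives the same grasp; the last joint's range is limited). The gripper opens to 85 mm and grips with 20 to 120 N. Pads are 22 mm wide; open, the fingers measure 114 mm over their backs; the gripper's body (76 mm by 85 mm) begins 54 mm behind the grasp point. The pads swing forward as they close: fully open they stand 13 mm farther back than shut.
Start: joints at [-1.422, 0.276, 1.505, -0, 1.361, -0.121], TCP at [0.153, -0.554, 0.196] pointing down, gripper open.
Joint ranges: [-2.89, 2.89], [-0.75, 2.08], [0.22, 2.7], [-1.18, 4.32], [0.11, 2.71], [-2.7, 2.7]. Speed limits (rad/s): [2.57, 2.57, 3.14, 3.14, 3.14, 3.14].

## Interface

Orientations are given as a unit quaternion [w, x, y, z].
In Python, from rig import manip gives the robot as it stands. The module is installed in compiled form; this text tells all that it offers.
- The arm moves only by the tool play_rows, never from a script. Its argument "motion" is a list of rows, each a list of 5 numbers: the shift along the tool's x, y, z in units of 40 mm (1.0 is 40 mm), then the turn about the tool's z in units of 10 degrees (1.0 is 10 degrees), then the finger opening in mm, from 0 to 85.4. A call has 1 to 5 rows; each row is the pose to reach, as a shift and turn from the pose commanded when the call began, along the tool's axes at that moment; what a row does not reach only later rows make up. A row lasts 1/8 s, in which the tool goes at most 62.5 mm and 10.7 degrees, less where a joint would pass 70% of its speed; a pose out of reach is approached as far as the arm can. A call with a gripper value outside its range is refused whole. The fingers move at their own pace and stop on an object; "newtons" is the grip in N (left out, the last holds). Time passes only in rows, so rows that repeat a pose let the fingers close. It gives the time, the measured TCP pose, the force, the opening and the grip force at its end, in the units of the state.
- manip.get_state(): the state, without advancing time (a new reading comes with each control period).
- manip.get_image(name): name is "scene" or "top"; returns a dict with "img" (384x512x3 uint8, red, green, blue), "range_z" (384x512 float32, m along the optical axis (not along the pixel's ray), 0 where there is no reading), "fx", "fy", "cx", "cy" (pixels), "R" (3x3) and "t" (3): a world point X has camera coordinates R X + t. Camera axes: x right, y down, z forward; pixel columns grow to the right and rows downward; lengths in m; the calibration is good to about 2 mm. A picture is of the moment at which its call begins.
- manip.sign_off(): hands the job in; it is judged then, once.
The state is a dict: "clock": time; "qpos": joint angles; "qd": joint speeds; "effort": joint torques, N m; "position": TCP position; "ee_rot": TCP orientation; "contact_force": force on the tool from outside, world axes, zero at the start; "moment": the same for the moment, N m; "width": finger opening in m; "gripper_force": force on a finger pad.
Only numpy, scipy, OpenCV 4.12 (cv2) and the standard library are available. Lean on these libraries where they do the work, as an engineer would, in place of code of your own. Each camera call takes 0.05 s, during which the arm holds its last target. There are 200 camera calls.

## Task

Make up the two analysis kits from the stock on the worktop: stand the glass beaker and the white thimble in the green carrier, each in the pocket of its size, and stand the red-collared dropper bottle, the blue-capped vial and the white-capped vial in the grey carrier, each in the pocket ringed in the colour of its collar or cap. Seat each one upright on the floor of its pocket and let go; keep everything upright on the way, and leave the spare black-collared bottle and black-capped vial standing where they are.

Things in the scene. Friction and masses are not known exactly. Their poses are not given: they have to be found in the camera images.
- extraction_carrier: Green kit carrier, 94 x 156 mm, stands firm. Origin: centre of underside; y along its length (within 0.2 rad of world y), x across, z up. Deck 24 mm high, rim 26, lifting tabs 10 mm beyond each end. Round pockets at x = 0, floor at z = 8 mm: 67 mm wide at y = +28 mm (beaker), 45 mm wide at y = -42 mm (thimble).
- titration_carrier: Grey kit carrier, 78 x 180 mm, stands firm. Origin: centre of underside; y along its length (within 0.2 rad of world y), x across, z up. Deck 24 mm high, rim 26, lifting tabs 10 mm beyond each end. Round pockets at x = 0, floor at z = 8 mm, coloured ring round each mouth: red, 50 mm wide, y = +50 mm; blue, 36 mm, y = -10 mm; white, 36 mm, y = -58 mm.
- beaker: Tall clear glass extraction beaker, the only one standing by itself among the stock on the worktop; 55 mm across, 105 mm tall, straight-sided, hollow, about 90 g. Origin: centre of its underside; z up its axis. Loose, stands upright on the worktop (z = 0) at the start. 
- thimble: White paper-fibre extraction thimble, an open tube with a closed foot; 33 mm across, 88 mm tall, about 12 g. Origin: centre of its underside; z up its axis. Loose, stands upright on the worktop (z = 0) at the start. 
- red_bottle: Small brown dropper bottle with a RED collar under its black dropper; round body 37 mm across and straight-sided up to about 50 mm, shoulder narrowing to 71 mm, collar 22 mm across up to 86 mm, thin soft dropper up to 118 mm (no resistance), about 110 g. Origin: centre of its underside; z up its axis. Loose, stands upright on the worktop (z = 0) at the start. 
- blue_vial: Small brown vial with a BLUE screw cap; body 23 mm across and straight-sided up to 34 mm, cap 18 mm across from 44 to 54 mm, about 20 g. Origin: centre of its underside; z up its axis. Loose, stands upright on the worktop (z = 0) at the start. 
- white_vial: Small clear vial with a WHITE screw cap; same size as the blue-capped vial: body 23 mm across and straight-sided up to 34 mm, cap 18 mm across from 44 to 54 mm, about 20 g. Origin: centre of its underside; z up its axis. Loose, stands upright on the worktop (z = 0) at the start. 
- black_bottle: Spare, stays where it is: brown dropper bottle like the red-collared one but with a BLACK collar; 37 mm across, 118 mm tall. Origin: centre of its underside; z up its axis. Loose, stands upright on the worktop (z = 0) at the start. (Fixed instruments to keep clear of: titrator at x > 0.50 m, y 0.10 to 0.24 m, 0.45 m high; tall distiller beyond it at x > 0.58 m, y > 0.3 m.)
- black_vial: Spare, stays where it is: clear vial like the white-capped one but with a BLACK cap; 23 mm across, 54 mm tall. Origin: centre of its underside; z up its axis. Loose, stands upright on the worktop (z = 0) at the start. (Fixed instrument to keep clear of: extraction unit at x > 0.61 m, y < -0.32 m, front deck 0.12 m high, with a lever knob at x 0.63, y -0.29, z 0.24 m.)
Mind the look-alikes: they are no part of the job. What is shaped like the black_vial but pink or purple is not meant.

How it is judged:
By the outcome, as a careful person would: the job done as asked, in the order asked, and still so for the second after the job is handed in, with the robot touching nothing.
It also fails if it takes over 109 s, if anything falls off the work surface, if the arm or the gripper's body presses on something with over 40 N, if the wrist force passes 120 N, or if a joint passes its speed limit or range.

## Working session

There is one attempt and no reset: what is moved stays moved. The work goes in short steps, Python scripts to look and compute and a tool call to move; the robot and the scene stay as the last step left them, time stands still between calls to the robot, and variables do not carry over. Pictures are saved under pics/ and viewed, at most 14 in all, crops included, and the job is handed in when it is done.

Besides the shell and the picture viewer there is one more tool, called after "Request:" in YAML: its name, and indented under it one key for each argument. play_rows: Moves the arm, as the interface text tells. Its arguments: {"type":"object","properties":{"motion":{"type":"array","items":{"type":"array","items":{"type":"number"}}},"newtons":{"type":"number"}},"required":["motion"]}

```bash
mkdir -p pics; cat > h.py <<'E'
import numpy as np, cv2
from rig import manip
def cap(n):
    d=manip.get_image(n); np.savez(f'{n}.npz',**d); return d
def world(d):
    z=d['range_z'].astype(float); v,u=np.mgrid[:z.shape[0],:z.shape[1]]
    P=np.stack([(u-d['cx'])/d['fx']*z,(v-d['cy'])/d['fy']*z,z],-1)
    W=(P-d['t'])@d['R']; W[z==0]=np.nan; return W
E
python3 - <<'E'
from h import *
for n in('scene','top'):
    d=cap(n); cv2.imwrite(f'pics/{n}0.png',cv2.resize(d['img'][:,:,::-1],(800,600),interpolation=cv2.INTER_CUBIC))
    print(n,d['fx'],d['R'].round(3).tolist(),d['t'],'cam',-(d['R'].T@d['t']))
s=manip.get_state();print(s)
E
```

```text
scene 442.27332972698713 [[-0.827, -0.562, 0.012], [-0.373, 0.532, -0.76], [0.421, -0.633, -0.649]] [0.35719297 0.34762222 0.75728327] cam [0.10593536 0.49529554 0.75190824]
top 366.6940945380483 [[-0.024, -1.0, -0.012], [-0.981, 0.026, -0.193], [0.194, 0.007, -0.981]] [-0.16017618  0.58117181  0.78838131] cam [ 0.41354325 -0.1807325   0.88390041]
{'clock': 0.1, 'qpos': array([-1.42200621e+00,  2.76555333e-01,  1.50602469e+00, -1.37982642e-05,
        1.36070347e+00, -1.20971126e-01]), 'qd': array([-0.00020415, -0.00180267, -0.00206606, -0.0006596 ,  0.00205778,
       -0.00022606]), 'effort': array([ 1.28238851e-03, -4.17699087e+01, -2.46405494e+01, -3.11708436e-04,
        5.80386069e-03, -8.58475914e-06]), 'position': array([ 0.15316342, -0.55366692,  0.19520558]), 'ee_rot': array([-8.45248172e-04,  9.90916843e-01,  1.34473401e-01, -1.85045984e-05]), 'contact_force': array([-0.03057777,  0.6964719 ,  0.58694708]), 'moment': array([ 0.00501362, -0.05287615, -0.03436571]), 'gripper_force': 0.0, 'width': 0.085758289686885}
```

View pics/scene0.png

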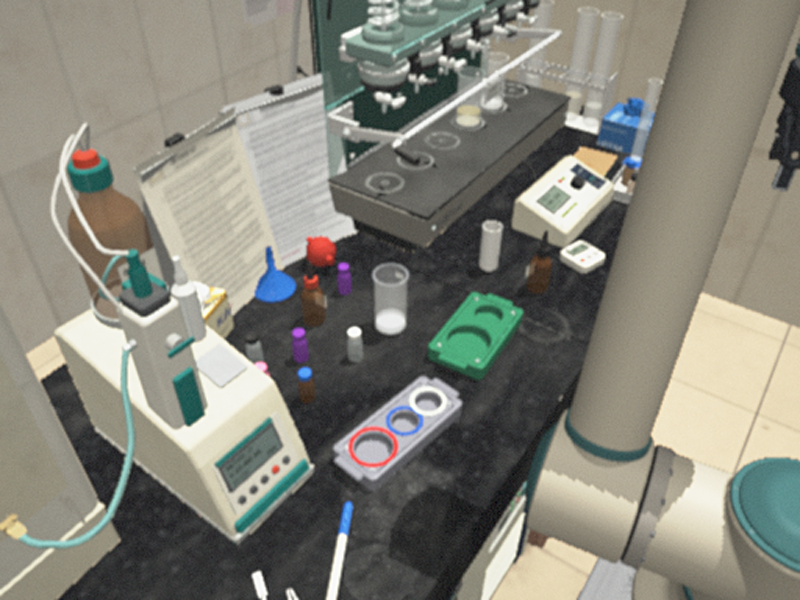

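View pics/top0.png

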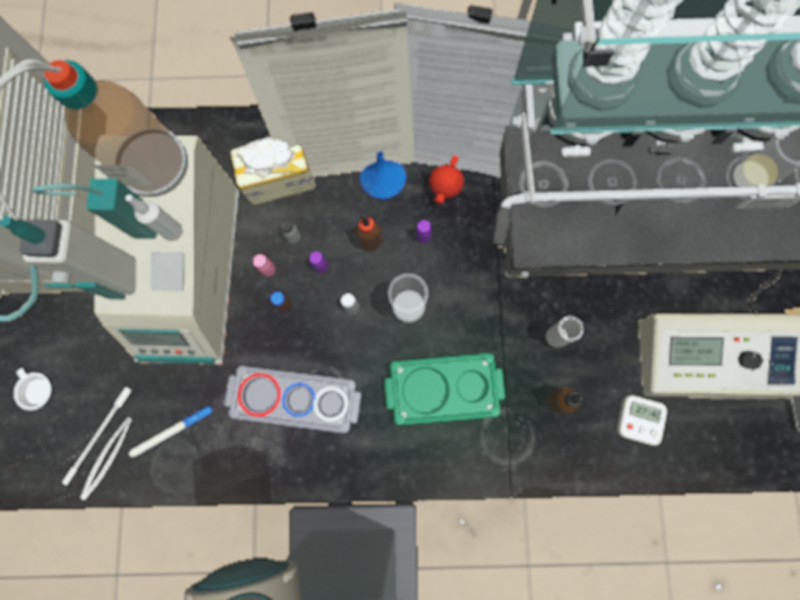

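The pictures show these objects, in top-view pixels at 800 wide:

| Object | Pixel |
|---|---|
| Red bottle | (369,232) |
| Blue vial | (278,298) |
| White vial | (348,300) |
| Beaker | (408,297) |
| Thimble | (565,332) |
| Black bottle | (567,400) |
| Black vial | (290,232) |
| Grey carrier | (293,399) |
| Green carrier | (445,389) |

The pink and purple vials are look-alikes.

```bash
python3 - <<'E'
from h import *
D={n:dict(np.load(n+'.npz')) for n in('scene','top')}
W={n:world(D[n]) for n in D}
d=D['top']
def ray(u,v,z):
    c=-(d['R'].T@d['t']); r=d['R'].T@np.array([(u-d['cx'])/d['fx'],(v-d['cy'])/d['fy'],1]); return c+r*(z-c[2])/r[2]
O=dict(red=(369,228,.1),blue=(278,298,.054),white=(348,300,.054),beaker=(408,297,.05),thimble=(568,328,.088),bb=(570,402,.1),bv=(290,232,.05),purple=(318,261,.05),purple2=(424,230,.05),pink=(263,265,.05))
for k,(u,v,z) in O.items():
    p=ray(u/1.5625,v/1.5625,z); print(k,'ray',p[:2].round(3))
    for n in W:
        w=W[n]; m=(np.hypot(w[...,0]-p[0],w[...,1]-p[1])<.045)&(w[...,2]>.012)
        q=w[m]
        if len(q)<5: print('  ',n,len(q)); continue
        h=np.percentile(q[:,2],98); 
        for lo,hi in((.015,.035),(.035,.06),(.06,.09),(.09,.13)):
            s=q[(q[:,2]>lo)&(q[:,2]<hi)]
            if len(s)>4:
                a,b=np.percentile(s[:,:2],[3,97],axis=0); print('  ',n,(lo,hi),len(s),'x',a[0].round(3),b[0].round(3),'y',a[1].round(3),b[1].round(3),'top',h.round(3))
for k,(u,v) in dict(grey=(293,399),green=(445,389)).items():
    p=ray(u/1.5625,v/1.5625,.024)
    w=W['top']; m=(abs(w[...,0]-p[0])<.08)&(abs(w[...,1]-p[1])<.13)&(w[...,2]>.017)&(w[...,2]<.034)
    n,l,st,c=cv2.connectedComponentsWithStats(m.astype('uint8')); i=1+st[1:,4].argmax(); q=w[l==i][:,:2]
    r=cv2.minAreaRect((q*1000).astype('float32')); print(k,p,r,len(q))
    mm=(l==i).astype('uint8'); cs,hh=cv2.findContours(mm,cv2.RETR_CCOMP,cv2.CHAIN_APPROX_NONE)
    for c,h in zip(cs,hh[0]):
        if h[3]>=0 and len(c)>15:
            (a,b),ax,_=cv2.fitEllipse(c); print('  hole',ray(a,b,.024)[:2].round(4),ax)
E
```

```text
red ray [ 0.679 -0.124]
   scene (0.015, 0.035) 95 x 0.673 0.698 y -0.14 -0.099 top 0.112
   scene (0.035, 0.06) 139 x 0.673 0.702 y -0.13 -0.1 top 0.112
   scene (0.06, 0.09) 115 x 0.678 0.699 y -0.126 -0.105 top 0.112
   scene (0.09, 0.13) 45 x 0.685 0.694 y -0.121 -0.112 top 0.112
   top (0.015, 0.035) 35 x 0.675 0.699 y -0.137 -0.104 top 0.115
   top (0.035, 0.06) 95 x 0.675 0.704 y -0.137 -0.101 top 0.115
   top (0.06, 0.09) 104 x 0.68 0.699 y -0.132 -0.106 top 0.115
   top (0.09, 0.13) 32 x 0.687 0.694 y -0.123 -0.115 top 0.115
blue ray [0.59  0.016]
   scene (0.015, 0.035) 74 x 0.578 0.595 y 0.012 0.029 top 0.055
   scene (0.035, 0.06) 95 x 0.581 0.599 y 0.01 0.027 top 0.055
   top (0.015, 0.035) 32 x 0.58 0.601 y 0.006 0.026 top 0.056
   top (0.035, 0.06) 71 x 0.581 0.599 y 0.009 0.025 top 0.056
white ray [ 0.584 -0.088]
   scene (0.015, 0.035) 60 x 0.573 0.592 y -0.091 -0.076 top 0.055
   scene (0.035, 0.06) 86 x 0.575 0.592 y -0.095 -0.077 top 0.055
   top (0.015, 0.035) 20 x 0.574 0.593 y -0.098 -0.082 top 0.056
   top (0.035, 0.06) 72 x 0.577 0.594 y -0.096 -0.079 top 0.0
[... 2555 characters left out ...]
34 0.049 top 0.055
   top (0.035, 0.06) 78 x 0.64 0.657 y 0.036 0.052 top 0.055
grey [ 0.44248787 -0.00243325  0.024     ] ((444.5339660644531, -1.22174072265625), (199.63912963867188, 77.90711212158203), 81.40088653564453) 2068
  hole [ 0.4353 -0.0592] (16.02263832092285, 16.50041961669922)
  hole [ 0.4429 -0.012 ] (15.748204231262207, 16.466293334960938)
  hole [0.4517 0.0472] (21.447975158691406, 22.487852096557617)
green [ 0.45168412 -0.22836987  0.024     ] ((454.158447265625, -227.5406036376953), (94.11992645263672, 175.85934448242188), 3.551598310470581) 1956
  hole [ 0.4562 -0.269 ] (19.670143127441406, 20.444580078125)
  hole [ 0.4519 -0.1996] (29.26136589050293, 29.945337295532227)
```

Both cameras agree to about 2 mm, and the layout is clear. I'll start moving towards the beaker and check the funnel's clearance to the red bottle on the way.

Request:
play_rows:
  motion:
    - [1.4,-0.7,0,-1,85]
    - [2.8,-1.4,0,-2,85]
    - [4.2,-2.0,0,-3,85]
    - [5.6,-2.7,0,-4,85]
    - [7.0,-3.4,0,-5,85]
  newtons: 25

```text
clock: 0.72
position: [0.3878, -0.3471, 0.1957]
ee_rot: [-0.0, 0.84, 0.543, -0.0]
contact_force: [-0.1, -0.5, 0.7]
width: 0.0849
gripper_force: 0.0
```

```bash
cat >> h.py <<'E'
def go(x,y,z,psi=None):
    s=manip.get_state(); from scipy.spatial.transform import Rotation as R
    q=s['ee_rot']; M=R.from_quat([q[1],q[2],q[3],q[0]]).as_matrix(); p0=np.arctan2(M[1,0],M[0,0])
    d=M.T@(np.array([x,y,z])-s['position'])/.04
    print('t',s['clock'],'pos',s['position'].round(4),'psi',p0.round(3),'tilt',M[:,2].round(3),'w',s['width'].round(4),'gf',s['gripper_force'],'F',s['contact_force'].round(1))
    print('shift',d.round(2),'turn',None if psi is None else round((p0-psi)*18/np.pi,2))
E
python3 - <<'E'
from h import *
go(.582,-.1775,.2,np.pi/2)
for n in('scene','top'):
    w=world(dict(np.load(n+'.npz'))); m=(abs(w[...,0]-.74)<.05)&(abs(w[...,1]+.12)<.06)&(w[...,2]>.01); q=w[m]
    for x in np.arange(.69,.79,.01):
        k=q[(q[:,0]>=x)&(q[:,0]<x+.01)]; print(n,x.round(2),len(k),k[:,1].min().round(3),k[:,1].max().round(3),k[:,2].max().round(3)) if len(k) else 0
E
```

```text
Traceback (most recent call last):
  File "h.py", line 13, in go
    print('t',s['clock'],'pos',s['position'].round(4),'psi',p0.round(3),'tilt',M[:,2].round(3),'w',s['width'].round(4),'gf',s['gripper_force'],'F',s['contact_force'].round(1))
                                                                                                   ^^^^^^^^^^^^^^^^
AttributeError: 'float' object has no attribute 'round'
```

```bash
sed -i "s/s\['width'\].round(4)/round(s['width'],4)/" h.py
python3 - <<'E'
from h import *
go(.582,-.1775,.2,np.pi/2)
for n in('scene','top'):
    w=world(dict(np.load(n+'.npz'))); m=(abs(w[...,0]-.74)<.05)&(abs(w[...,1]+.12)<.06)&(w[...,2]>.01); q=w[m]
    for x in np.arange(.69,.79,.01):
        k=q[(q[:,0]>=x)&(q[:,0]<x+.01)]; print(n,x.round(2),len(k),k[:,1].min().round(3),k[:,1].max().round(3),k[:,2].max().round(3)) if len(k) else 0
E
```

```text
t 0.725 pos [ 0.3878 -0.3471  0.1957] psi 1.148 tilt [-0.  0. -1.] w 0.0849 gf 0.0 F [-0.1 -0.5  0.7]
shift [ 5.86  2.69 -0.11] turn -2.42
scene 0.69 94 -0.127 -0.098 0.118
scene 0.7 11 -0.12 -0.103 0.061
scene 0.76 3 -0.14 -0.136 0.013
scene 0.77 63 -0.162 -0.116 0.027
scene 0.78 93 -0.167 -0.11 0.039
top 0.69 62 -0.138 -0.101 0.119
top 0.7 8 -0.137 -0.103 0.086
top 0.76 5 -0.158 -0.135 0.011
top 0.77 69 -0.163 -0.12 0.026
top 0.78 108 -0.166 -0.113 0.035
```

Request:
play_rows:
  motion:
    - [1.2,0.54,0,-0.8,85]
    - [2.4,1.1,0,-1.6,85]
    - [3.6,1.65,0,-2.4,85]
    - [4.8,2.2,0,-2.42,85]
    - [5.86,2.69,0,-2.42,85]

```text
clock: 1.35
position: [0.583, -0.1786, 0.1955]
ee_rot: [-0.0, 0.709, 0.705, -0.0]
contact_force: [0.4, -0.2, -0.7]
width: 0.0848
gripper_force: 0.0
```

```bash
python3 -c "
from h import *
go(.582,-.1775,.044,np.pi/2)"
```

```text
t 1.35 pos [ 0.583  -0.1786  0.1955] psi 1.566 tilt [-0.001  0.    -1.   ] w 0.0848 gf 0.0 F [ 0.4 -0.2 -0.7]
shift [ 0.03 -0.02  3.79] turn -0.03
```

Request:
play_rows:
  motion:
    - [0.03,-0.02,1.0,0,85]
    - [0.03,-0.02,2.0,0,85]
    - [0.03,-0.02,3.0,0,85]
    - [0.03,-0.02,3.79,0,85]
    - [0.03,-0.02,3.79,0,85]

```text
clock: 1.98
position: [0.5786, -0.1778, 0.0415]
ee_rot: [-0.003, 0.709, 0.705, -0.001]
contact_force: [0.5, 0.6, 0.7]
width: 0.0852
gripper_force: 0.0
```

Request:
play_rows:
  motion:
    - [0,0,0,0,70]
    - [0,0,0,0,60]
    - [0,0,0,0,45]
    - [0,0,0,0,45]
    - [0,0,0,0,45]
  newtons: 30

```text
clock: 2.6
position: [0.5824, -0.1796, 0.0464]
ee_rot: [0.002, 0.709, 0.705, 0.001]
contact_force: [-0.7, 0.2, 6.6]
width: 0.0536
gripper_force: 32.2
```

```bash
python3 -c "
from h import *
go(.4515,-.1986,.105,np.pi/2)
d=cap('scene'); cv2.imwrite('pics/b1.png',cv2.resize(d['img'][120:264,120:312,::-1],(768,576),interpolation=cv2.INTER_CUBIC))"
```

```text
t 2.6 pos [ 0.5824 -0.1796  0.0464] psi 1.565 tilt [ 0.003 -0.002 -1.   ] w 0.0536 gf 32.15267631865572 F [-0.7  0.2  6.6]
shift [-0.5  -3.26 -1.48] turn -0.03
```

View pics/b1.png

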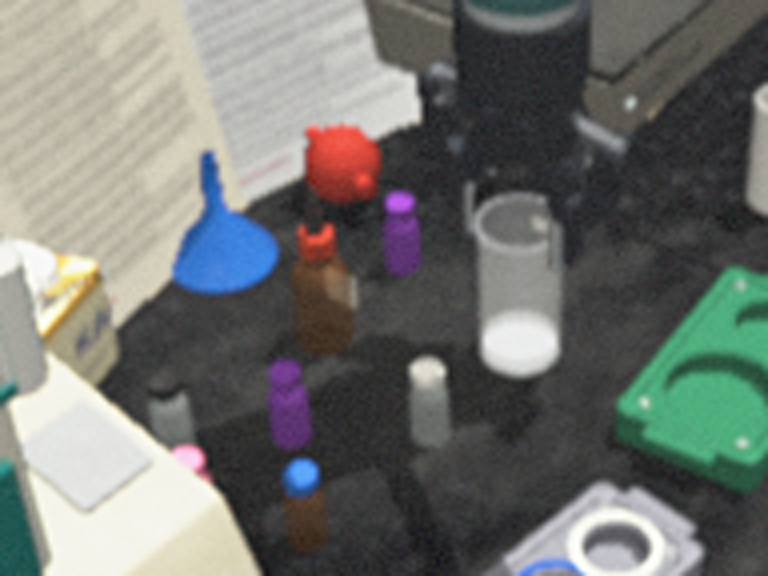

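The crop shows the beaker at (520,285) held between the fingers, still upright. Next I lift it and carry it to the green carrier.

Request:
play_rows:
  motion:
    - [0,0,-0.7,0,45]
    - [0,0,-1.5,0,45]
    - [-0.17,-1.1,-1.5,0,45]
    - [-0.35,-2.2,-1.5,0,45]
    - [-0.5,-3.26,-1.5,0,45]

```text
clock: 3.28
position: [0.4492, -0.1982, 0.1047]
ee_rot: [0.0, 0.709, 0.705, -0.0]
contact_force: [-0.9, -0.7, -1.5]
width: 0.0538
gripper_force: 32.2
```

Request:
play_rows:
  motion:
    - [0,0,0,0,45]
    - [0,0,0,0,45]

```text
clock: 3.52
position: [0.4514, -0.1986, 0.105]
ee_rot: [0.001, 0.709, 0.705, 0.0]
contact_force: [-0.2, 0.1, -0.3]
width: 0.0535
gripper_force: 32.3
```

```bash
python3 -c "
from h import *
go(.4515,-.1995,.055,np.pi/2)"
```

```text
t 3.525 pos [ 0.4514 -0.1986  0.105 ] psi 1.564 tilt [ 0.002 -0.001 -1.   ] w 0.0535 gf 32.290156851522624 F [-0.2  0.1 -0.3]
shift [-0.02 -0.    1.25] turn -0.04
```

Request:
play_rows:
  motion:
    - [-0.02,0,0.5,0,45]
    - [-0.02,0,0.9,0,45]
    - [-0.02,0,1.1,0,45]
    - [-0.02,0,1.2,0,45]
    - [-0.02,0,1.25,0,45]

```text
clock: 4.15
position: [0.4513, -0.1991, 0.0545]
ee_rot: [0.0, 0.709, 0.705, 0.0]
contact_force: [-0.6, -0.4, -0.8]
width: 0.0536
gripper_force: 32.3
```

Request:
play_rows:
  motion:
    - [0,0,0,0,45]
    - [0,0,0,0,45]
    - [0,0,0.02,0,45]
    - [0,0,0.04,0,45]
    - [0,0,0.04,0,45]

```text
clock: 4.78
position: [0.4509, -0.1993, 0.0543]
ee_rot: [0.001, 0.709, 0.705, 0.0]
contact_force: [-2.3, 0.8, 8.9]
width: 0.0537
gripper_force: 33.2
```

```bash
python3 -c "
from h import *
go(.4515,-.1995,.0535,np.pi/2)
d=cap('scene'); cv2.imwrite('pics/b2.png',cv2.resize(d['img'][130:274,220:412,::-1],(768,576),interpolation=cv2.INTER_CUBIC))"
```

```text
t 4.775 pos [ 0.4509 -0.1993  0.0543] psi 1.565 tilt [ 0.001 -0.001 -1.   ] w 0.0537 gf 33.190516725881025 F [-2.3  0.8  8.9]
shift [-0.01  0.01  0.02] turn -0.03
```

View pics/b2.png

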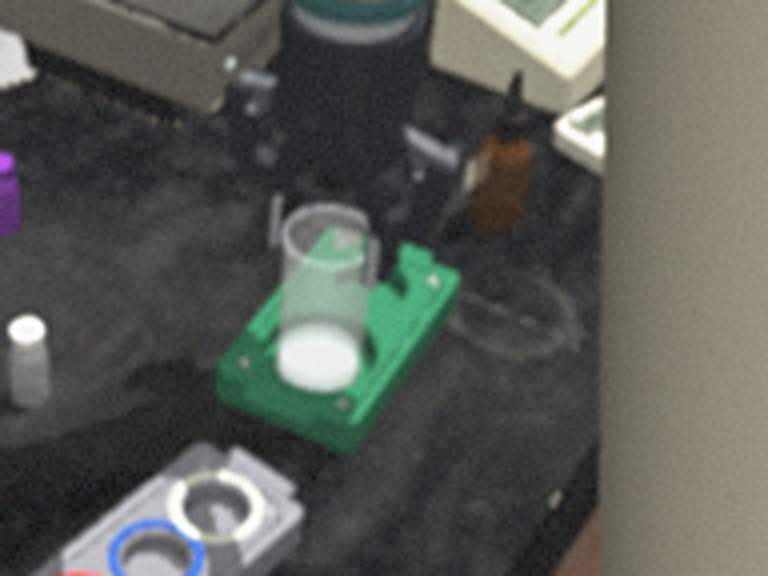

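The beaker at (320,300) stands in the big pocket, with 9 N of contact on the floor. I'll release it and go to the thimble.

Request:
play_rows:
  motion:
    - [0,0,0,0,65]
    - [0,0,0,0,80]
    - [0,0,0,0,85]
    - [0,0,0,0,85]
    - [0,0,-0.4,0,85]

```text
clock: 5.45
position: [0.4496, -0.1983, 0.0679]
ee_rot: [-0.002, 0.709, 0.705, -0.0]
contact_force: [-0.2, -1.0, 0.2]
width: 0.0848
gripper_force: 0.0
```

Request:
play_rows:
  motion:
    - [0,0,-1.0,0,85]
    - [0,0,-2.2,0,85]
    - [0,0,-3.3,0,85]
    - [-1.5,0.5,-3.3,0,85]
    - [-2.8,1.0,-3.3,0,85]

```text
clock: 6.08
position: [0.4909, -0.3126, 0.2022]
ee_rot: [0.001, 0.709, 0.705, 0.0]
contact_force: [0.2, 0.3, -0.2]
width: 0.0849
gripper_force: 0.0
```

```bash
python3 -c "
from h import *
go(.5285,-.4022,.2,np.pi/2)"
```

```text
t 6.075 pos [ 0.4909 -0.3126  0.2022] psi 1.566 tilt [ 0.002 -0.002 -1.   ] w 0.0849 gf 0.0 F [ 0.2  0.3 -0.2]
shift [-2.23  0.95  0.06] turn -0.03
```

Request:
play_rows:
  motion:
    - [-1.2,0.5,0,0,60]
    - [-2.23,0.95,0,0,60]
    - [-2.23,0.95,0,0,60]
    - [-2.23,0.95,0.8,0,60]
    - [-2.23,0.95,1.6,0,60]

```text
clock: 6.7
position: [0.5272, -0.3996, 0.1363]
ee_rot: [-0.0, 0.709, 0.705, 0.0]
contact_force: [-0.8, -0.2, -0.9]
width: 0.0602
gripper_force: 0.0
```

```bash
python3 -c "
from h import *
go(.5285,-.4022,.046,np.pi/2)"
```

```text
t 6.7 pos [ 0.5272 -0.3996  0.1363] psi 1.565 tilt [ 0.  0. -1.] w 0.0602 gf 0.0 F [-0.8 -0.2 -0.9]
shift [-0.06  0.03  2.26] turn -0.03
```

Request:
play_rows:
  motion:
    - [-0.04,0.03,0.8,0,60]
    - [-0.04,0.03,1.6,0,60]
    - [-0.04,0.03,2.26,0,60]
    - [-0.04,0.03,2.26,0,60]
    - [-0.04,0.03,2.26,0,45]

```text
clock: 7.32
position: [0.5291, -0.4022, 0.0476]
ee_rot: [0.001, 0.709, 0.705, 0.0]
contact_force: [-0.7, 0.4, -0.5]
width: 0.0454
gripper_force: 0.0
```

Request:
play_rows:
  motion:
    - [0,0,0,0,38]
    - [0,0,0,0,28]
    - [0,0,0,0,28]
    - [0,0,0,0,28]
  newtons: 20

```text
clock: 7.82
position: [0.5294, -0.403, 0.0482]
ee_rot: [0.002, 0.709, 0.705, 0.0]
contact_force: [-0.6, 1.0, 6.4]
width: 0.0308
gripper_force: 19.9
```

Request:
play_rows:
  motion:
    - [0,0,-0.6,0,28]
    - [0,0,-1.4,0,28]
    - [0,0,-1.5,0,28]
    - [0,0,-1.5,0,28]

```text
clock: 8.32
position: [0.5284, -0.402, 0.1061]
ee_rot: [-0.0, 0.709, 0.705, -0.0]
contact_force: [0.7, 0.5, -0.5]
width: 0.0309
gripper_force: 19.8
```

```bash
python3 -c "
from h import *
go(.4558,-.2684,.107,np.pi/2)
d=cap('scene'); w=world(d)
m=(abs(w[...,0]-.4515)<.045)&(abs(w[...,1]+.1986)<.038)&(w[...,2]>.09)&(w[...,2]<.13); q=w[m]; print('beaker',np.percentile(q,[3,97],axis=0).round(3) if len(q) else 0)
cv2.imwrite('pics/t1.png',cv2.resize(d['img'][100:244,240:432,::-1],(768,576),interpolation=cv2.INTER_CUBIC))"
```

```text
t 8.325 pos [ 0.5284 -0.402   0.1061] psi 1.565 tilt [-0.  0. -1.] w 0.0309 gf 19.841657071374357 F [ 0.7  0.5 -0.5]
shift [ 3.33 -1.83 -0.02] turn -0.03
beaker [[ 0.426 -0.223  0.091]
 [ 0.475 -0.172  0.114]]
```

View pics/t1.png

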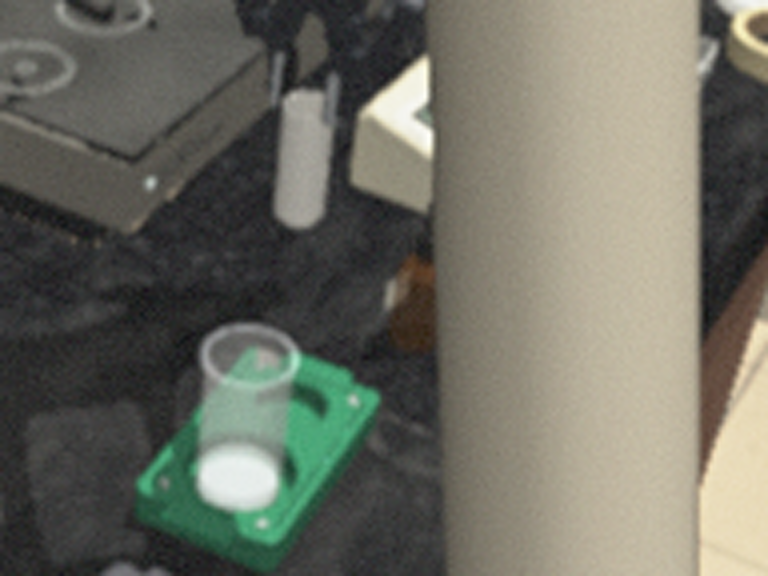

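The thimble at (302,155) is held upright. The beaker's top is at 0.113–0.114 m, so it is seated.

Request:
play_rows:
  motion:
    - [0.7,-0.4,0,0,28]
    - [1.7,-0.95,0,0,28]
    - [2.7,-1.5,0,0,28]
    - [3.33,-1.83,0,0,28]
    - [3.33,-1.83,0,0,28]

```text
clock: 9.0
position: [0.4542, -0.266, 0.1052]
ee_rot: [-0.002, 0.709, 0.705, -0.0]
contact_force: [0.2, -0.9, -0.5]
width: 0.0307
gripper_force: 19.9
```

Request:
play_rows:
  motion:
    - [0,0,0,0,28]
    - [0,0,0.4,0,28]
    - [0,0,0.8,0,28]
    - [0,0,1.0,0,28]
    - [0,0,1.15,0,28]

```text
clock: 9.62
position: [0.4566, -0.2694, 0.0598]
ee_rot: [-0.0, 0.709, 0.705, -0.0]
contact_force: [0.2, -0.9, 0.8]
width: 0.0309
gripper_force: 19.9
```

```bash
python3 -c "
from h import *
go(.4558,-.2684,.056,np.pi/2)
d=cap('scene'); w=world(d)
cv2.imwrite('pics/t2.png',cv2.resize(d['img'][130:274,220:412,::-1],(768,576),interpolation=cv2.INTER_CUBIC))"
```

```text
t 9.625 pos [ 0.4566 -0.2694  0.0598] psi 1.564 tilt [-0. -0. -1.] w 0.0309 gf 19.865558508317918 F [ 0.2 -0.9  0.8]
shift [ 0.02 -0.02  0.1 ] turn -0.04
```

View pics/t2.png

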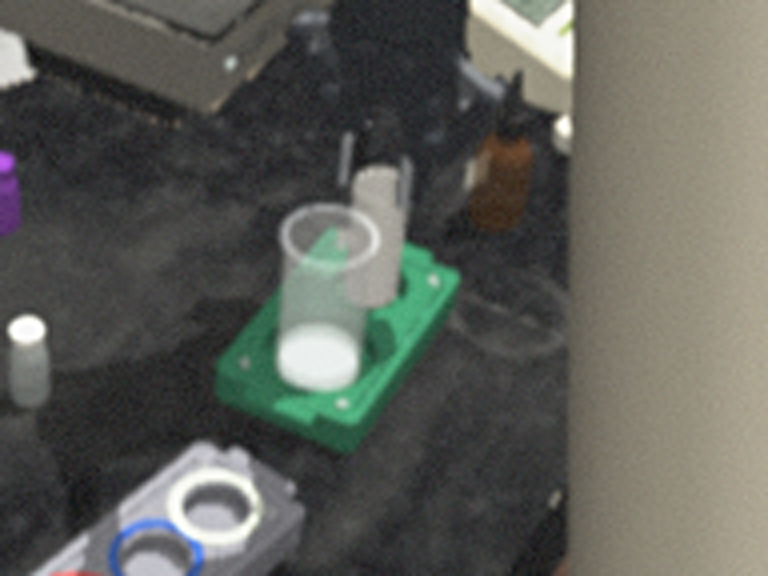

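The thimble at (375,240) is inside the small pocket, a few mm off the floor. I'll lower it the rest of the way, then release and retreat.

Request:
play_rows:
  motion:
    - [0,0,0.05,0,28]
    - [0,0,0.09,0,28]
    - [0,0,0.11,0,28]
    - [0,0,0.12,0,28]
    - [0,0,0.12,0,28]

```text
clock: 10.3
position: [0.4565, -0.2689, 0.0562]
ee_rot: [0.001, 0.709, 0.705, -0.0]
contact_force: [-0.4, 0.1, 3.4]
width: 0.0308
gripper_force: 20.3
```

Request:
play_rows:
  motion:
    - [0,0,0,0,36]
    - [0,0,0,0,50]
    - [0,0,0,0,60]
    - [0,0,-0.2,0,60]
    - [0,0,-0.8,0,60]

```text
clock: 10.92
position: [0.4554, -0.2679, 0.0872]
ee_rot: [-0.001, 0.709, 0.705, -0.0]
contact_force: [0.3, 0.2, 0.4]
width: 0.0602
gripper_force: 0.0
```

Request:
play_rows:
  motion:
    - [0,0,-1.0,0,60]
    - [0,0,-2.3,0,60]
    - [0,0,-3.0,0,60]
    - [0.5,1.1,-3.0,0,60]
    - [1.0,2.3,-3.0,0,60]

```text
clock: 11.55
position: [0.5494, -0.2293, 0.2094]
ee_rot: [0.001, 0.71, 0.704, 0.0]
contact_force: [-0.4, -0.9, -0.7]
width: 0.06
gripper_force: 0.0
```

```bash
python3 -c "
from h import *
go(.6895,-.118,.2,np.pi/2)
d=cap('scene'); w=world(d)
m=(abs(w[...,0]-.456)<.04)&(abs(w[...,1]+.2684)<.03)&(w[...,2]>.06)&(w[...,2]<.13); q=w[m]; print('thimble',np.percentile(q,[3,97],axis=0).round(3) if len(q) else 0)"
```

```text
t 11.55 pos [ 0.5494 -0.2293  0.2094] psi 1.563 tilt [ 0.002 -0.002 -1.   ] w 0.06 gf 0.0 F [-0.4 -0.9 -0.7]
shift [2.81 3.48 0.24] turn -0.04
thimble [[ 0.439 -0.286  0.062]
 [ 0.47  -0.254  0.096]]
```

The thimble is seated, with its top at 0.096 m. Next is the red bottle.

Request:
play_rows:
  motion:
    - [0.7,0.9,0.1,0,55]
    - [1.4,1.8,0.2,0,55]
    - [2.2,2.7,0.24,0,55]
    - [2.81,3.48,0.24,0,55]
    - [2.81,3.48,0.24,0,55]

```text
clock: 12.22
position: [0.6901, -0.1154, 0.1974]
ee_rot: [-0.0, 0.708, 0.706, 0.0]
contact_force: [-0.2, -0.4, -0.4]
width: 0.0547
gripper_force: 0.0
```

```bash
python3 -c "
from h import *
go(.6895,-.118,.028,np.pi/2)"
```

```text
t 12.225 pos [ 0.6901 -0.1154  0.1974] psi 1.568 tilt [ 0.     0.001 -1.   ] w 0.0547 gf 0.0 F [-0.2 -0.4 -0.4]
shift [-0.07 -0.02  4.23] turn -0.01
```

Request:
play_rows:
  motion:
    - [-0.04,-0.01,0.8,0,55]
    - [-0.04,-0.01,1.7,0,55]
    - [-0.04,-0.01,2.6,0,55]
    - [-0.04,-0.01,3.5,0,55]
    - [-0.04,-0.01,4.23,0,55]

```text
clock: 12.85
position: [0.6864, -0.1201, 0.0277]
ee_rot: [-0.0, 0.709, 0.705, -0.001]
contact_force: [0.4, 0.5, 1.0]
width: 0.055
gripper_force: 0.0
```

Request:
play_rows:
  motion:
    - [0,0,0,0,55]
    - [0,0,0,0,45]
    - [0,0,0,0,32]
    - [0,0,0,0,32]
    - [0,0,0,0,32]
  newtons: 35

```text
clock: 13.48
position: [0.6883, -0.1192, 0.0296]
ee_rot: [0.001, 0.709, 0.705, 0.0]
contact_force: [0.3, 0.2, 0.6]
width: 0.0322
gripper_force: 0.0
```

Request:
play_rows:
  motion:
    - [0,0,-0.6,0,32]
    - [0,0,-1.4,0,32]
    - [0,0,-2.2,0,32]
    - [0,0,-2.5,0,32]
    - [0,0,-2.5,0,32]

```text
clock: 14.1
position: [0.6883, -0.1192, 0.1294]
ee_rot: [0.001, 0.709, 0.705, 0.0]
contact_force: [0.4, -0.8, -0.2]
width: 0.0324
gripper_force: 0.0
```

```bash
python3 -c "
from h import *
go(.451,.0488,.126,np.pi/2)
d=cap('scene'); w=world(d)
cv2.imwrite('pics/r1.png',cv2.resize(d['img'][90:270,100:340,::-1],(768,576),interpolation=cv2.INTER_CUBIC))"
```

```text
t 14.1 pos [ 0.6883 -0.1192  0.1294] psi 1.565 tilt [ 0.001 -0.    -1.   ] w 0.0324 gf 0.0 F [ 0.4 -0.8 -0.2]
shift [ 4.17 -5.96  0.07] turn -0.03
```

View pics/r1.png

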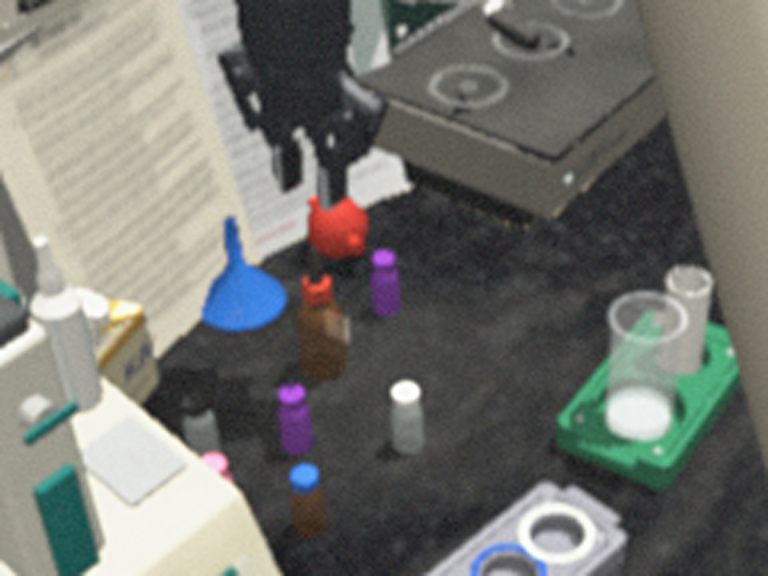

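The fingers closed to 32 mm with no force: the crop shows the red bottle still standing at (322,335) and the gripper empty above it. I'll re-measure it.

```bash
python3 -c "
from h import *
d0=dict(np.load('scene.npz'));w=world(d0)
def st(w,t):
    for lo,hi in((.005,.015),(.015,.035),(.035,.05),(.05,.06),(.06,.072),(.074,.086)):
        m=(abs(w[...,0]-.69)<.04)&(abs(w[...,1]+.117)<.04)&(w[...,2]>lo)&(w[...,2]<hi);s=w[m]
        if len(s)>4:
            a,b=np.percentile(s[:,:2],[2,98],axis=0);print(t,lo,hi,len(s),a.round(3),b.round(3))
st(w,'now')
st(world(cap('top')),'top')
d=dict(np.load('top.npz'));cv2.imwrite('pics/r2.png',cv2.resize(d['img'][80:224,160:352,::-1],(768,576),interpolation=cv2.INTER_CUBIC))
"
```

```text
now 0.005 0.015 53 [ 0.672 -0.139] [ 0.699 -0.1  ]
now 0.015 0.035 89 [ 0.672 -0.14 ] [ 0.702 -0.099]
now 0.035 0.05 70 [ 0.673 -0.134] [ 0.699 -0.1  ]
now 0.05 0.06 75 [ 0.673 -0.132] [ 0.705 -0.1  ]
now 0.06 0.072 48 [ 0.678 -0.127] [ 0.703 -0.103]
now 0.074 0.086 44 [ 0.68  -0.127] [ 0.696 -0.108]
top 0.005 0.015 22 [ 0.672 -0.137] [ 0.691 -0.101]
top 0.015 0.035 37 [ 0.674 -0.138] [ 0.701 -0.103]
top 0.035 0.05 26 [ 0.675 -0.137] [ 0.692 -0.103]
top 0.05 0.06 59 [ 0.675 -0.137] [ 0.704 -0.101]
top 0.06 0.072 48 [ 0.678 -0.132] [ 0.702 -0.109]
top 0.074 0.086 18 [ 0.682 -0.129] [ 0.698 -0.116]
```

View pics/r2.png

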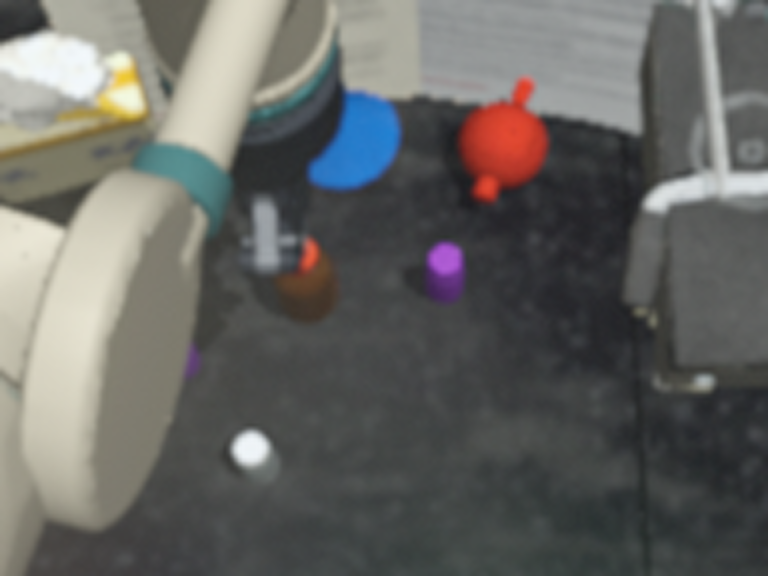

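```bash
python3 -c "
from h import *
for n in('scene','top'):
    w=world(cap(n)); m=(abs(w[...,0]-.688)<.06)&(abs(w[...,1]+.119)<.03)&(w[...,2]>.122)&(w[...,2]<.26);q=w[m]
    for z in np.arange(.122,.24,.006):
        k=q[(q[:,2]>=z)&(q[:,2]<z+.006)]
        if len(k): print(n,z.round(3),len(k),k[:,:2].min(0).round(3),k[:,:2].max(0).round(3))
go(.6885,-.119,.02)
"
```

```text
scene 0.158 5 [ 0.665 -0.127] [ 0.705 -0.115]
scene 0.164 25 [ 0.66 -0.13] [ 0.711 -0.109]
scene 0.17 44 [ 0.657 -0.131] [ 0.717 -0.106]
scene 0.176 40 [ 0.656 -0.129] [ 0.714 -0.107]
scene 0.182 41 [ 0.657 -0.13 ] [ 0.718 -0.106]
scene 0.188 48 [ 0.657 -0.129] [ 0.717 -0.106]
scene 0.194 39 [ 0.657 -0.132] [ 0.715 -0.107]
scene 0.2 33 [ 0.656 -0.13 ] [ 0.719 -0.106]
scene 0.206 56 [ 0.64 -0.13] [ 0.734 -0.104]
scene 0.212 100 [ 0.638 -0.131] [ 0.736 -0.105]
scene 0.218 72 [ 0.636 -0.129] [ 0.738 -0.105]
scene 0.224 79 [ 0.632 -0.131] [ 0.743 -0.102]
scene 0.23 100 [ 0.63  -0.134] [ 0.743 -0.101]
scene 0.236 99 [ 0.628 -0.136] [ 0.747 -0.101]
top 0.17 2 [ 0.665 -0.129] [ 0.666 -0.129]
top 0.182 5 [ 0.664 -0.13 ] [ 0.669 -0.126]
top 0.206 8 [ 0.658 -0.132] [ 0.667 -0.126]
top 0.212 24 [ 0.645 -0.132] [ 0.665 -0.107]
top 0.218 10 [ 0.638 -0.131] [ 0.662 -0.108]
top 0.224 15 [ 0.638 -0.133] [ 0.663 -0.105]
top 0.23 17 [ 0.662 -0.136] [ 0.668 -0.103]
top 0.236 11 [ 0.663 -0.136] [ 0.673 -0.102]
t 14.3 pos [ 0.6869 -0.1189  0.1269] psi 1.565 tilt [-0.003  0.001 -1.   ] w 0.0324 gf 0.0 F [-0.5  0.1 -0.1]
shift [-0.    0.05  2.67] turn None
```

Range data puts the fingertips about 31 mm above the reported TCP at this opening, so the pads closed over the bottle's shoulder. I'll go lower.

Request:
play_rows:
  motion:
    - [0,0,0,0,55]
    - [0,0,0,0,55]
    - [0,0,0,0,55]
    - [0,0,0.7,0,55]
    - [0,0,1.4,0,55]

```text
clock: 14.92
position: [0.6884, -0.1193, 0.0727]
ee_rot: [0.001, 0.709, 0.705, 0.0]
contact_force: [0.3, 0.7, 0.1]
width: 0.055
gripper_force: 0.0
```

Request:
play_rows:
  motion:
    - [0,0,0.6,0,55]
    - [0,0,1.1,0,55]
    - [0,0,1.5,0,55]
    - [0,0,1.75,0,55]
    - [0,0,1.75,0,55]

```text
clock: 15.55
position: [0.6875, -0.1191, 0.0022]
ee_rot: [-0.001, 0.709, 0.705, -0.0]
contact_force: [0.3, -0.1, 0.0]
width: 0.0551
gripper_force: 0.0
```

Request:
play_rows:
  motion:
    - [0,0,0,0,45]
    - [0,0,0,0,38]
    - [0,0,0,0,30]
    - [0,0,0,0,30]
    - [0,0,0,0,30]
  newtons: 40

```text
clock: 16.18
position: [0.6891, -0.1194, 0.004]
ee_rot: [0.001, 0.709, 0.705, 0.001]
contact_force: [1.1, 0.3, 5.4]
width: 0.0348
gripper_force: 39.9
```

Request:
play_rows:
  motion:
    - [0,0,-0.6,0,30]
    - [0,0,-1.4,0,30]
    - [0,0,-2.2,0,30]
    - [0,0,-2.6,0,30]
    - [0.3,-0.4,-2.6,0,30]

```text
clock: 16.8
position: [0.6732, -0.108, 0.1075]
ee_rot: [0.001, 0.71, 0.705, 0.0]
contact_force: [-0.0, -0.1, -1.1]
width: 0.0346
gripper_force: 40.3
```

Request:
play_rows:
  motion:
    - [0.7,-1.0,0,0,30]
    - [1.5,-2.1,0,0,30]
    - [2.3,-3.3,0,0,30]
    - [3.1,-4.5,0,0,30]
    - [3.85,-5.5,0,0,30]

```text
clock: 17.42
position: [0.4496, 0.0492, 0.1058]
ee_rot: [-0.001, 0.709, 0.705, -0.001]
contact_force: [0.1, 0.3, 0.1]
width: 0.0344
gripper_force: 40.3
```

Request:
play_rows:
  motion:
    - [0,0,0,0,30]
    - [0,0,0,0,30]

```text
clock: 17.68
position: [0.4532, 0.0482, 0.1067]
ee_rot: [0.0, 0.709, 0.705, 0.0]
contact_force: [-0.3, -0.4, -1.1]
width: 0.0349
gripper_force: 40.3
```

```bash
python3 -c "
from h import *
go(.451,.0488,.012,np.pi/2)
d=cap('scene'); w=world(d)
cv2.imwrite('pics/r3.png',cv2.resize(d['img'][150:330,130:370,::-1],(768,576),interpolation=cv2.INTER_CUBIC))"
```

```text
t 17.675 pos [0.4532 0.0482 0.1067] psi 1.566 tilt [ 0.001 -0.    -1.   ] w 0.0349 gf 40.3233217948582 F [-0.3 -0.4 -1.1]
shift [ 0.02 -0.06  2.37] turn -0.03
```

View pics/r3.png

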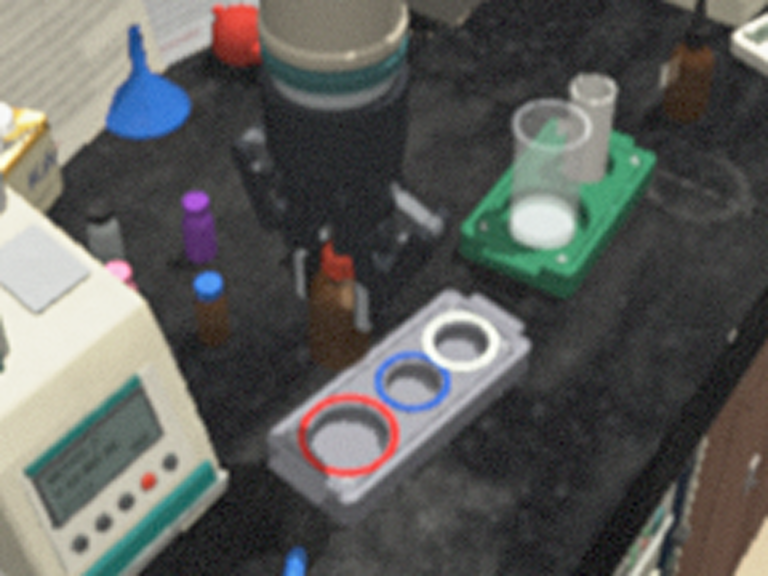

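The red bottle at (335,310) hangs upright above its pocket and everything else is in place. Next I lower it.

Request:
play_rows:
  motion:
    - [0.02,-0.04,0.7,0,30]
    - [0.02,-0.04,1.4,0,30]
    - [0.02,-0.04,1.9,0,30]
    - [0.02,-0.04,2.15,0,30]
    - [0.02,-0.04,2.27,0,30]

```text
clock: 18.35
position: [0.452, 0.0486, 0.0155]
ee_rot: [-0.0, 0.709, 0.705, -0.0]
contact_force: [-0.6, 1.1, -1.4]
width: 0.0346
gripper_force: 40.3
```

Request:
play_rows:
  motion:
    - [0,0,0.03,0,30]
    - [0,0,0.06,0,30]
    - [0,0,0.09,0,30]
    - [0,0,0.11,0,30]
    - [0,0,0.11,0,30]

```text
clock: 18.98
position: [0.4517, 0.049, 0.0121]
ee_rot: [0.0, 0.709, 0.705, 0.0]
contact_force: [0.6, 0.8, 2.4]
width: 0.0348
gripper_force: 40.6
```

```bash
python3 -c "
from h import *
go(.451,.0488,.011,np.pi/2)
w=world(cap('scene')); m=(abs(w[...,0]-.451)<.014)&(abs(w[...,1]-.0488)<.014)&(w[...,2]>.06)&(w[...,2]<.14);q=w[m]
im=np.load('scene.npz')['img'][m].astype(int); r=q[(im[:,0]>140)&(im[:,1]<80)]; print(len(r), r.min(0).round(3) if len(r) else '', r.max(0).round(3) if len(r) else '')
"
```

```text
t 18.975 pos [0.4517 0.049  0.0121] psi 1.565 tilt [ 0.001 -0.    -1.   ] w 0.0348 gf 40.62914556765463 F [0.6 0.8 2.4]
shift [-0.01 -0.02  0.03] turn -0.03
36 [0.444 0.05  0.061] [0.463 0.063 0.096]
```

Request:
play_rows:
  motion:
    - [0,0,0.02,0,36]
    - [0,0,0.02,0,45]
    - [0,0,0.02,0,55]
    - [0,0,-0.4,0,55]
    - [0,0,-1.0,0,55]

```text
clock: 19.65
position: [0.4502, 0.0491, 0.0512]
ee_rot: [-0.001, 0.709, 0.705, -0.001]
contact_force: [0.0, -0.0, 0.1]
width: 0.055
gripper_force: 0.0
```

Request:
play_rows:
  motion:
    - [0,0,-1.0,0,50]
    - [0,0,-2.2,0,45]
    - [0,0,-2.6,0,40]
    - [-0.3,1.4,-2.6,0,40]
    - [-0.6,2.6,-2.6,0,40]

```text
clock: 20.27
position: [0.5566, 0.0242, 0.1562]
ee_rot: [0.001, 0.709, 0.705, 0.0]
contact_force: [-0.6, -0.2, 0.2]
width: 0.0402
gripper_force: 0.0
```

```bash
python3 -c "
from h import *
go(.590,.0175,.10,np.pi/2)
D=cap('scene');w=world(D)
for n,x,y,r in (('red',.451,.0488,.03),('blue',.59,.0175,.025),('white',.584,-.087,.025)):
    m=(np.hypot(w[...,0]-x,w[...,1]-y)<r)&(w[...,2]>.03)&(w[...,2]<.14);q=w[m]; print(n,len(q),np.percentile(q,[3,97],axis=0).round(3).tolist() if len(q) else 0)
"
```

```text
t 20.275 pos [0.5566 0.0242 0.1562] psi 1.565 tilt [ 0.002 -0.    -1.   ] w 0.0402 gf 0.0 F [-0.6 -0.2  0.2]
shift [-0.16  0.83  1.41] turn -0.03
red 503 [[0.436, 0.041, 0.033], [0.464, 0.068, 0.119]]
blue 117 [[0.58, 0.01, 0.031], [0.598, 0.028, 0.055]]
white 106 [[0.575, -0.094, 0.031], [0.593, -0.077, 0.055]]
```

Request:
play_rows:
  motion:
    - [-0.16,0.82,0,0,40]
    - [-0.16,0.82,0.5,0,40]
    - [-0.16,0.82,1.4,0,40]
    - [-0.16,0.82,2.3,0,40]
    - [-0.16,0.82,3.0,0,40]

```text
clock: 20.95
position: [0.5866, 0.0179, 0.0336]
ee_rot: [-0.001, 0.709, 0.705, -0.001]
contact_force: [0.2, -0.2, 0.9]
width: 0.04
gripper_force: 0.0
```

Request:
play_rows:
  motion:
    - [0,0,0.3,0,40]
    - [0,0,0.6,0,40]
    - [0,0,0.6,0,40]
    - [0,0,0.6,0,30]
    - [0,0,0.6,0,24]

```text
clock: 21.58
position: [0.5887, 0.0178, 0.0125]
ee_rot: [0.001, 0.709, 0.705, 0.001]
contact_force: [0.5, -0.2, -0.4]
width: 0.0238
gripper_force: 0.0
```

Request:
play_rows:
  motion:
    - [0,0,0,0,18]
    - [0,0,0,0,12]
    - [0,0,0,0,12]
    - [0,0,0,0,12]
  newtons: 25

```text
clock: 22.08
position: [0.5885, 0.0177, 0.0122]
ee_rot: [0.001, 0.709, 0.705, 0.0]
contact_force: [-0.2, 0.7, 5.8]
width: 0.0161
gripper_force: 24.6
```

```bash
python3 -c "
from h import *
go(.442,-.0105,.1,np.pi/2)
d=cap('scene')
cv2.imwrite('pics/v1.png',cv2.resize(d['img'][150:294,110:302,::-1],(768,576),interpolation=cv2.INTER_CUBIC))"
```

```text
t 22.075 pos [0.5885 0.0177 0.0122] psi 1.565 tilt [ 0.001 -0.    -1.   ] w 0.0161 gf 24.639438080457694 F [-0.2  0.7  5.8]
shift [-0.73 -3.66 -2.2 ] turn -0.03
```

View pics/v1.png

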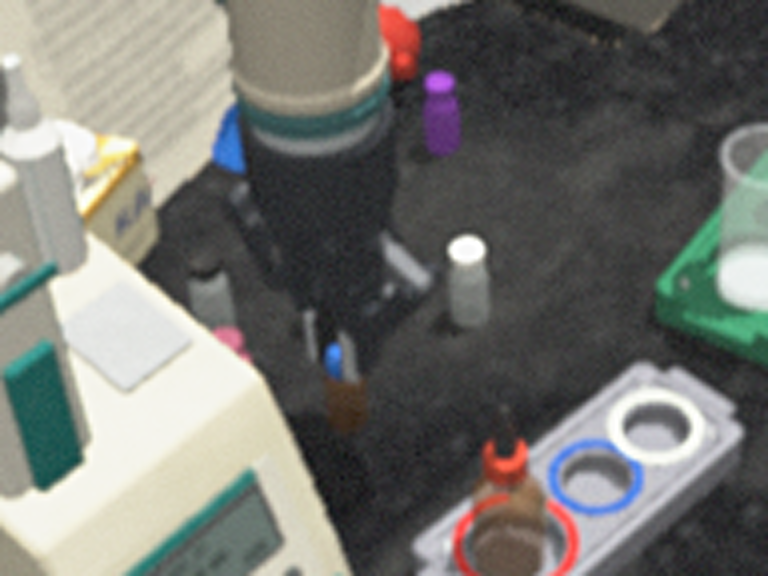

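The crop shows the blue cap at (335,360) gripped, and the red bottle at (505,510) standing in its ring. Next I carry the blue vial over.

Request:
play_rows:
  motion:
    - [0,0,-0.6,0,12]
    - [0,0,-1.4,0,12]
    - [-0.4,-0.3,-1.8,0,12]
    - [-0.73,-1.1,-1.8,0,12]
    - [-0.73,-2.1,-1.8,0,12]

```text
clock: 22.75
position: [0.5019, -0.0125, 0.083]
ee_rot: [-0.0, 0.71, 0.705, -0.001]
contact_force: [-0.1, -0.3, 0.8]
width: 0.0163
gripper_force: 24.5
```

Request:
play_rows:
  motion:
    - [0,-0.9,0,0,12]
    - [0,-1.56,0,0,12]
    - [0,-1.56,0,0,12]
    - [0,-1.56,0,0,12]

```text
clock: 23.25
position: [0.4422, -0.0111, 0.0836]
ee_rot: [0.001, 0.709, 0.705, 0.0]
contact_force: [0.3, 0.3, -0.2]
width: 0.0162
gripper_force: 24.5
```

```bash
python3 -c "
from h import *
go(.442,-.0105,.020,np.pi/2)
d=cap('scene')
cv2.imwrite('pics/v2.png',cv2.resize(d['img'][180:324,160:352,::-1],(768,576),interpolation=cv2.INTER_CUBIC))"
```

```text
t 23.25 pos [ 0.4422 -0.0111  0.0836] psi 1.564 tilt [ 0.001 -0.    -1.   ] w 0.0162 gf 24.525551716542395 F [ 0.3  0.3 -0.2]
shift [ 0.02 -0.01  1.59] turn -0.04
```

View pics/v2.png

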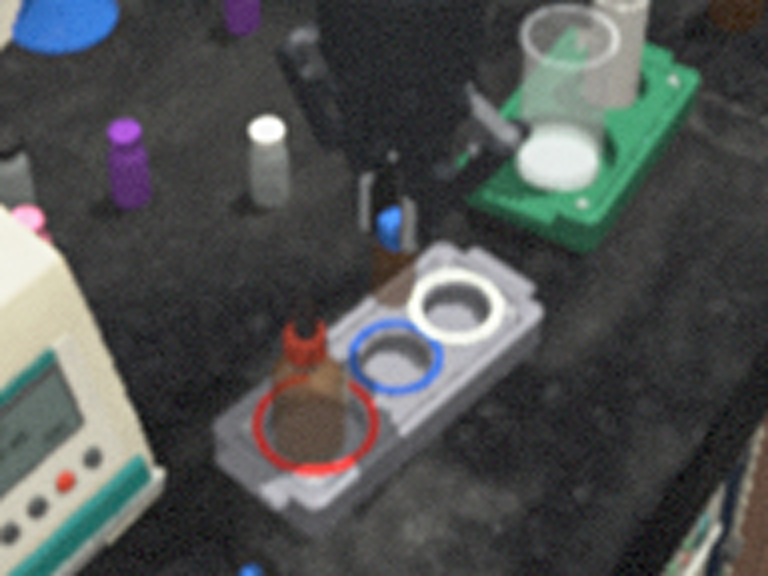

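The blue vial at (395,260) is upright above the blue ring at (396,357). I'll lower it and release.

Request:
play_rows:
  motion:
    - [0,0,0.5,0,12]
    - [0,0,1.0,0,12]
    - [0,0,1.35,0,12]
    - [0,0,1.5,0,12]
    - [0,0,1.55,0,12]

```text
clock: 23.92
position: [0.442, -0.0106, 0.0213]
ee_rot: [0.0, 0.709, 0.705, -0.0]
contact_force: [-0.2, -0.5, -0.4]
width: 0.0161
gripper_force: 24.5
```

Request:
play_rows:
  motion:
    - [0,0,0.01,0,12]
    - [0,0,0.03,0,12]
    - [0,0,0.04,0,12]
    - [0,0,0.04,0,12]

```text
clock: 24.42
position: [0.4416, -0.0106, 0.0203]
ee_rot: [0.0, 0.709, 0.705, 0.0]
contact_force: [-0.2, -0.6, 0.3]
width: 0.0161
gripper_force: 24.6
```

Request:
play_rows:
  motion:
    - [0,0,0.02,0,12]
    - [0,0,0.03,0,12]
    - [0,0,0.03,0,12]

```text
clock: 24.8
position: [0.4423, -0.0108, 0.02]
ee_rot: [0.001, 0.709, 0.705, 0.001]
contact_force: [-0.6, -0.2, 9.5]
width: 0.0161
gripper_force: 25.6
```

Request:
play_rows:
  motion:
    - [0,0,0,0,18]
    - [0,0,0,0,26]
    - [0,0,0,0,36]
    - [0,0,-0.4,0,40]
    - [0,0,-1.2,0,40]

```text
clock: 25.42
position: [0.4398, -0.0102, 0.0661]
ee_rot: [-0.002, 0.709, 0.705, -0.001]
contact_force: [-0.7, -0.4, 0.1]
width: 0.0398
gripper_force: 0.0
```

Request:
play_rows:
  motion:
    - [0,0,-1.0,0,40]
    - [0,0.6,-1.6,0,40]
    - [-0.8,1.8,-1.6,0,40]
    - [-1.5,3.0,-1.6,0,40]
    - [-1.9,3.57,-1.6,0,40]

```text
clock: 26.05
position: [0.5862, -0.0889, 0.1303]
ee_rot: [0.001, 0.709, 0.705, 0.0]
contact_force: [-0.5, 1.0, -0.1]
width: 0.0398
gripper_force: 0.0
```

```bash
python3 -c "
from h import *
go(.584,-.087,.0122,np.pi/2)
D=cap('scene');w=world(D)
for n,x,y,r in (('red',.451,.0488,.026),('blue',.442,-.0105,.02),('white',.584,-.087,.025)):
    m=(np.hypot(w[...,0]-x,w[...,1]-y)<r)&(w[...,2]>.03)&(w[...,2]<.14);q=w[m]; print(n,len(q),np.percentile(q,[3,97],axis=0).round(3).tolist() if len(q) else 0)
"
```

```text
t 26.05 pos [ 0.5862 -0.0889  0.1303] psi 1.564 tilt [ 0.001 -0.    -1.   ] w 0.0398 gf 0.0 F [-0.5  1.  -0.1]
shift [ 0.05 -0.06  2.95] turn -0.04
red 499 [[0.436, 0.041, 0.033], [0.464, 0.068, 0.12]]
blue 156 [[0.433, -0.018, 0.032], [0.451, 0.0, 0.063]]
white 102 [[0.575, -0.095, 0.031], [0.592, -0.077, 0.055]]
```

The blue vial is seated, with its top at 0.063 m. The white vial is next.

Request:
play_rows:
  motion:
    - [0.04,-0.03,0.6,0,40]
    - [0.04,-0.03,1.4,0,40]
    - [0.04,-0.03,2.2,0,40]
    - [0.04,-0.03,2.7,0,40]
    - [0.04,-0.03,2.95,0,40]

```text
clock: 26.72
position: [0.5812, -0.0853, 0.0113]
ee_rot: [-0.001, 0.709, 0.705, -0.001]
contact_force: [0.1, -0.4, 0.2]
width: 0.0398
gripper_force: 0.0
```

Request:
play_rows:
  motion:
    - [0,0,0,0,40]
    - [0,0,0,0,30]
    - [0,0,0,0,22]
    - [0,0,0,0,12]
    - [0,0,0,0,12]

```text
clock: 27.35
position: [0.5833, -0.086, 0.0137]
ee_rot: [0.001, 0.709, 0.705, 0.0]
contact_force: [0.3, 0.2, 3.9]
width: 0.0159
gripper_force: 24.5
```

Request:
play_rows:
  motion:
    - [0,0,0,0,12]
    - [0,0,0,0,12]

```text
clock: 27.6
position: [0.5834, -0.086, 0.0136]
ee_rot: [0.001, 0.709, 0.705, 0.0]
contact_force: [0.2, 0.4, 5.7]
width: 0.016
gripper_force: 24.7
```

```bash
python3 -c "
from h import *
go(.4348,-.0578,.084,np.pi/2)"
```

```text
t 27.6 pos [ 0.5834 -0.086   0.0136] psi 1.565 tilt [ 0.002 -0.001 -1.   ] w 0.016 gf 24.68835457926616 F [0.2 0.4 5.7]
shift [ 0.68 -3.72 -1.77] turn -0.03
```

Request:
play_rows:
  motion:
    - [0,0,-0.6,0,12]
    - [0,0,-1.4,0,12]
    - [0.1,-0.7,-1.8,0,12]
    - [0.3,-1.7,-1.8,0,12]
    - [0.5,-2.7,-1.8,0,12]

```text
clock: 28.22
position: [0.473, -0.0648, 0.0845]
ee_rot: [-0.0, 0.709, 0.705, -0.0]
contact_force: [0.5, -0.6, 0.7]
width: 0.0161
gripper_force: 24.5
```

Request:
play_rows:
  motion:
    - [0.18,-0.8,0,0,12]
    - [0.18,-1.02,0,0,12]
    - [0.18,-1.02,0,0,12]
    - [0.18,-1.02,0,0,12]

```text
clock: 28.72
position: [0.4357, -0.0583, 0.085]
ee_rot: [0.001, 0.709, 0.705, 0.0]
contact_force: [0.5, 0.1, -0.1]
width: 0.016
gripper_force: 24.5
```

```bash
python3 -c "
from h import *
go(.4348,-.0578,.0216,np.pi/2)
d=cap('scene')
cv2.imwrite('pics/w2.png',cv2.resize(d['img'][180:324,160:352,::-1],(768,576),interpolation=cv2.INTER_CUBIC))"
```

```text
t 28.725 pos [ 0.4357 -0.0583  0.085 ] psi 1.565 tilt [ 0.002 -0.001 -1.   ] w 0.016 gf 24.47907973837573 F [ 0.5  0.1 -0.1]
shift [ 0.01 -0.03  1.58] turn -0.04
```

View pics/w2.png

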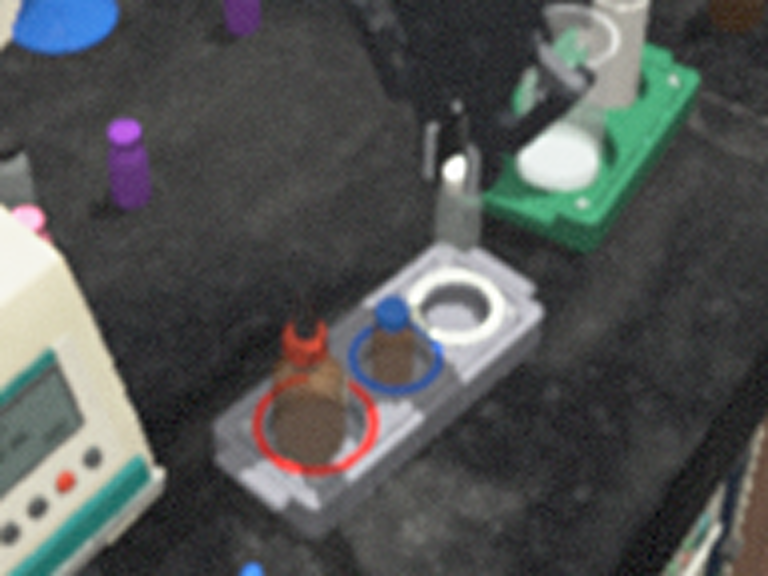

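The white vial at (457,205) is above the white ring at (457,303), and the red bottle and blue vial stand in their pockets. I'll lower the vial and release.

Request:
play_rows:
  motion:
    - [0,-0.01,0.5,0,12]
    - [0,-0.01,1.0,0,12]
    - [0,-0.01,1.35,0,12]
    - [0,-0.01,1.52,0,12]
    - [0,-0.01,1.58,0,12]

```text
clock: 29.4
position: [0.4343, -0.0579, 0.0215]
ee_rot: [0.0, 0.709, 0.705, 0.0]
contact_force: [-0.3, 1.2, 8.9]
width: 0.016
gripper_force: 25.4
```

Request:
play_rows:
  motion:
    - [0,0,0.01,0,12]
    - [0,0,0.02,0,12]
    - [0,0,0.03,0,12]
    - [0,0,0.03,0,12]

```text
clock: 29.9
position: [0.4346, -0.0579, 0.0215]
ee_rot: [0.001, 0.709, 0.705, 0.001]
contact_force: [-1.1, 1.0, 7.7]
width: 0.0159
gripper_force: 25.2
```

Request:
play_rows:
  motion:
    - [0,0,0,0,18]
    - [0,0,0,0,26]
    - [0,0,0,0,36]
    - [0,0,-0.4,0,40]
    - [0,0,-1.2,0,40]

```text
clock: 30.52
position: [0.432, -0.0573, 0.0677]
ee_rot: [-0.002, 0.709, 0.705, -0.001]
contact_force: [0.2, -0.6, -0.0]
width: 0.0403
gripper_force: 0.0
```

Request:
play_rows:
  motion:
    - [0,0,-1.2,0,40]
    - [0,0,-2.4,0,40]
    - [0,0.8,-3.0,0,40]
    - [0,2.0,-3.0,0,40]
    - [0,3.0,-3.0,0,40]

```text
clock: 31.15
position: [0.5551, -0.0584, 0.1887]
ee_rot: [0.001, 0.709, 0.705, 0.0]
contact_force: [0.4, 0.4, 0.0]
width: 0.0402
gripper_force: 0.0
```

```bash
python3 -c "
from h import *
D=cap('scene');w=world(D)
for n,x,y,r in (('beaker',.4515,-.1986,.035),('thimble',.4558,-.2684,.025),('red',.451,.0488,.026),('blue',.442,-.0105,.02),('white',.4348,-.0578,.02),('bv',.701,.007,.02),('bb',.431,-.397,.02)):
    m=(np.hypot(w[...,0]-x,w[...,1]-y)<r)&(w[...,2]>.035)&(w[...,2]<.14);q=w[m]; print(n,len(q),np.percentile(q,[3,97],axis=0).round(3).tolist() if len(q) else 0)
cv2.imwrite('pics/end.png',cv2.resize(D['img'][150:330,130:370,::-1],(768,576),interpolation=cv2.INTER_CUBIC))
print(manip.get_state()['clock'])"
```

```text
beaker 827 [[0.426, -0.222, 0.038], [0.474, -0.171, 0.113]]
thimble 245 [[0.439, -0.286, 0.04], [0.47, -0.253, 0.097]]
red 478 [[0.436, 0.041, 0.037], [0.464, 0.068, 0.119]]
blue 138 [[0.433, -0.017, 0.037], [0.451, 0.0, 0.063]]
white 134 [[0.424, -0.067, 0.036], [0.443, -0.049, 0.062]]
bv 88 [[0.693, -0.0, 0.036], [0.711, 0.016, 0.055]]
bb 269 [[0.413, -0.404, 0.037], [0.444, -0.382, 0.112]]
31.2
```

View pics/end.png

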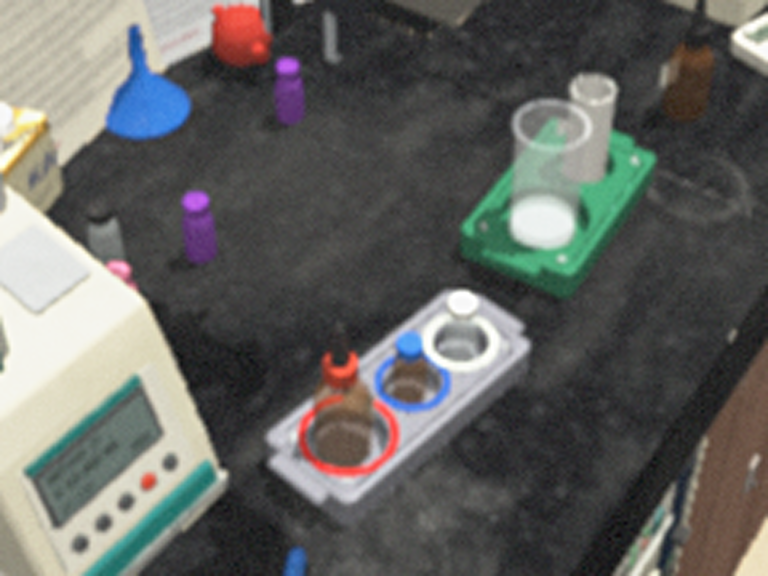

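All five items stand seated in their pockets: beaker (550,175), thimble (593,130), red bottle (342,405), blue vial (410,365) and white vial (462,325). The spares have not moved.

```bash
python3 -c "
from rig import manip
print(manip.sign_off())"
```

```text
the job is handed in; nothing more can be done
None
```

The job is handed in at about 31 s: all five items stand upright on the floors of their pockets, placed in the order asked, the two spares were not moved, and the only slip was one empty first grasp at the red bottle, which did not move it.

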